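# Slide the coin board out over the edge of the step

### The arm

A 6-joint arm with a two-finger parallel gripper is mounted at the origin on the work surface. World frame = base frame: x ahead of the robot, y to its left, z up, the work surface at z = 0. Lengths are in mm, angles in rad, forces in N, time in s.
With the tool pointing down it reaches from about 350 to 775 mm from the base axis. Payload 7.3 kg.
Tool frame: the origin (TCP) lies at the very end of the fingers, on their centre line; the grasp point (between the pads) lies 19 mm behind it; z points along the fingers, y is the line along which they close (so a half turn about z gives the same grasp; the last joint's range is limited). The gripper opens to 92 mm and grips with 3 to 60 N. Pads are 19 mm wide; open, the fingers measure 130 mm over their backs; the gripper's body (75 mm by 190 mm) begins 47 mm behind the grasp point.
Start: joints at [1.185, 0.342, 1.524, -0, 1.275, -0.146], TCP at [124.676, 510.001, 226.741] pointing down, gripper open.
Joint ranges: [-2.53, 2.53], [-0.77, 2.02], [0.04, 2.7], [-1, 4.14], [0.28, 2.66], [-3.11, 3.11]. Speed limits (rad/s): [2.57, 2.57, 3.14, 3.14, 3.14, 3.14].

### API

Orientations are given as [roll, pitch, yaw] about the fixed x, y, z axes, in that order (R = Rz(yaw) Ry(pitch) Rx(roll)).
In Python, from plant import get_obs, vision, workorder gives the robot as it stands.
- The arm moves only by the shell command python3 -m pendant 'ROWS' [OPENING]. ROWS is a JSON object of lists of equal length, an entry for each row: "dp": the shift along the tool's x, y, z in m, a list of three; "rotation": the turn, a rotation vector about the tool's x, y, z in rad, a list of three. A call has 1 to 8 rows; each row is the pose to reach, as a shift and turn from the pose commanded when the call began, along the tool's axes at that moment; what a row does not reach only later rows make up. A row lasts 1/8 s, in which the tool goes at most 62.5 mm and 10.7 degrees, less where a joint would pass 70% of its speed; a pose out of reach is approached as far as the arm can. A call with a gripper value outside its range is refused whole. OPENING is the finger opening in m, from 0 to 0.0918, set as the call begins (- or left out, the last holds). The fingers move at their own pace and stop on an object; the grip force is fixed at half the most. Time passes only in rows, so rows that repeat a pose let the fingers close. It gives the time, the measured TCP pose, the force, the opening and the grip force at its end, in the units of the state.
- get_obs(): the state, without advancing time (a new reading comes with each control period).
- vision.capture(name): name is "side" or "top" or "wrist"; returns a dict with "pixels" (480x640x3 uint8, red, green, blue), "vfov" (degrees; the focal length in pixels is half the picture's height over the tangent of half this angle, whatever the lens; pixels are square), "cx", "cy" (the principal point, pixels), "pose" (4x4, takes a point from camera to world coordinates); the wrist camera has in their place "T_tool_cam" (4x4, takes a point from camera to tool coordinates, whose origin is the TCP and whose axes are the flange's). Camera axes: x right, y up, looking along -z (the intrinsics and any distortion apply to the point x, -y, -z); pixel columns grow to the right and rows downward; lengths in mm; the calibration is good to about 2 mm. A picture is of the moment at which its call begins: read the wrist's pose just before it. There is no depth.
- workorder.close_job(): hands the job in; it is judged then, once.
The state is a dict: "time": time; "joint_positions": joint angles; "dq": joint speeds; "tau": joint torques, N m; "tool_pos": TCP position; "tcp_rot": TCP orientation; "contact_force": force on the tool from outside, world axes, zero at the start; "moment": the same for the moment, N m; "grip_width": finger opening in mm; "finger_force": force on a finger pad.
Only numpy, scipy, OpenCV 4.12 (cv2) and the standard library are available. Lean on these libraries where they do the work, as an engineer would, in place of code of your own. Each camera call takes 0.05 s, during which the arm holds its last target. There are 200 camera calls.

### The job

Using the fingertips, slide the blue coin board along the low plywood step and out over the step's aluminium-trimmed edge, until the yellow line across the board lies right above that edge and runs along it, so that just the bare strip in front of the line sticks out for the next person to pick it up by. Keep the board flat on the step (never lift or tip it), leave the jar, loupe, screwdriver, brush, can and pot standing where they are, and finish clear of everything.

Things in the scene. Friction and masses are not known exactly. Their poses are not given: they have to be found in the camera images.
- step: fixed low plywood step, 280 (its x) by 320 (its y) mm, flat top 40 mm above its origin (centre of its underside, on the bench). Its -x edge, 320 mm long along its y, has the bright aluminium trim, flush with the top: the board must stick out over this edge. Its -x axis points to the robot's right (world -y) give or take 20 degrees
- step_edge (a point): middle of the top corner of the aluminium-trimmed edge: 140 mm from the step's origin along its -x, 40 mm up
- coin_board: loose stiff blue board flat on the step, 100 (x) by 150 (y) by 6 mm, about 0.25 kg, origin at the centre of its underside. A yellow line 4 mm wide runs along y, its middle 30 mm from the -x edge. Starts with -x edge 25 to 120 mm short of the trimmed edge, turned up to 13 degrees. Slides at 1 to 2 N; two spread fingertips pushing its +x edge also square it up
- board_line (a point): middle of the yellow line, on the board's top, 20 mm from the board's origin along its -x, 6 mm up
- jar: small white jar with orange lid, 38 mm across, 55 mm tall, standing on the step beside the board; origin at the centre of its underside; leave alone
- loupe: black ring loupe, 36 mm across, 30 mm tall, standing on the step beside the board; origin at the centre of its underside; leave alone
- screwdriver: red-handled screwdriver lying on the bench, about 200 mm long; origin under its middle; leave alone
- brush: hand brush lying on the bench, about 200 mm long; origin under its middle; leave alone
- can: can with a yellow label, 52 mm across, 140 mm tall, standing on the bench; origin at the centre of its underside; leave alone
- pot: green plastic cup, 76 mm across, 70 mm tall, standing on the bench; origin at the centre of its underside; leave alone
Mind the look-alikes: they are no part of the job. What is shaped like the coin_board but red is not meant.

How it is judged (in metres and radians):
On the way:
1. the fingers push the coin board (contact force between the fingers and coin_board above 0.1 N), for 0.05 s.
At the end, for the whole second after the job is handed in: The middle of the yellow line is within 6 mm of straight above the trimmed edge, the line runs along that edge within 0.09 rad (5 degrees), and the board lies flat and at rest on the step, overhanging no other edge (x of board_line in the frame of step between -0.146 and -0.134 m and angle between the y axis of coin_board and the y axis of step, either way round below 0.09 rad and y of board_line in the frame of step between -0.085 and 0.085 m and z of board_line in the frame of step between 0.043 and 0.049 m and angle between coin_board's own z axis and vertical below 0.04 rad and linear speed of coin_board below 0.01 m/s); the robot touches nothing.
It fails at once if the coin board is lifted (more than 10 mm), dropped or tipped (z of board_line in the frame of step above 0.056 m or z of board_line in the frame of step below 0.036 m or angle between coin_board's own z axis and vertical above 0.15 rad).
It fails at once if a bystander (jar, loupe, screwdriver, brush, can or pot) is moved by more than 20 mm (distance of any of jar, loupe, screwdriver, brush, can, pot from where it was at the start of the episode above 0.02 m).
It also fails if it takes over 38 s, if anything falls off the work surface, if the arm or the gripper's body presses on something with over 40 N, if the wrist force passes 120 N, or if a joint passes its speed limit or range.

## Working session

There is one attempt and no reset: what is moved stays moved. The work goes in short steps, Python scripts to look and compute and a shell command to move; the robot and the scene stay as the last step left them, time stands still between calls to the robot, and variables do not carry over. Pictures are saved under pics/ and viewed, at most 10 in all, crops included, and the job is handed in when it is done.

```bash
ls; mkdir -p pics; python3 - <<'E'
from plant import get_obs, vision
import cv2,numpy as np
o=get_obs();print(o)
for n in("top","side"):
    c=vision.capture(n);cv2.imwrite(f"pics/{n}.png",c["pixels"][:,:,::-1]);print({k:v for k,v in c.items() if k!="pixels"})
    np.save(f"pics/{n}.npy",c,allow_pickle=True)
E
```

```text
pics
{'time': 0.0, 'joint_positions': array([ 1.18499918e+00,  3.42732276e-01,  1.52502717e+00, -2.66383644e-05,
        1.27540498e+00, -1.45986946e-01]), 'dq': array([-7.03439626e-04,  3.78046056e-04,  1.52352815e-03, -1.24699069e-03,
        2.36922940e-06, -1.04971356e-03]), 'tau': array([-2.87878920e-04, -4.31246603e+01, -2.44207960e+01,  7.16341124e-02,
        5.62865508e-02, -1.06786770e-04]), 'tool_pos': array([124.51874861, 509.5920122 , 226.03646732]), 'tcp_rot': array([-3.14003389e+00, -2.03442857e-04,  2.90179007e+00]), 'contact_force': array([-0.06806739, -0.8578848 , -0.02393664]), 'moment': array([ 0.00598309, -0.02943409,  0.03853381]), 'finger_force': 0.0, 'grip_width': 91.44648249000144}
{'vfov': 53.85294551946011, 'cx': 314.09383124345567, 'cy': 233.12588660619605, 'pose': array([[-2.87671211e-02,  9.97567212e-01, -6.34989049e-02,
         3.88645348e+02],
       [-9.99560706e-01, -2.91614584e-02, -5.29191652e-03,
         1.00055646e+01],
       [-7.13076308e-03,  6.33187770e-02,  9.97967878e-01,
         1.24368781e+03],
       [ 0.00000000e+00,  0.00000000e+00,  0.00000000e+00,
         1.00000000e+00]])}
{'vfov': 45.79722195029648, 'cx': 324.4158482335778, 'cy': 246.7055410041303, 'pose': array([[ 9.94066092e-01,  6.19436754e-02, -8.94180353e-02,
         3.50201715e+02],
       [-1.08775575e-01,  5.60835634e-01, -8.20750428e-01,
        -9.91141860e+02],
       [-6.91477610e-04,  8.25606669e-01,  5.64245646e-01,
         7.49355320e+02],
       [ 0.00000000e+00,  0.00000000e+00,  0.00000000e+00,
         1.00000000e+00]])}
```

View pics/top.png

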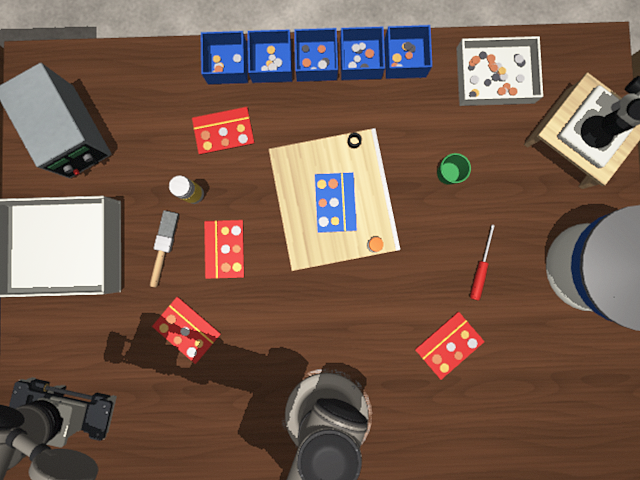

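View pics/side.png

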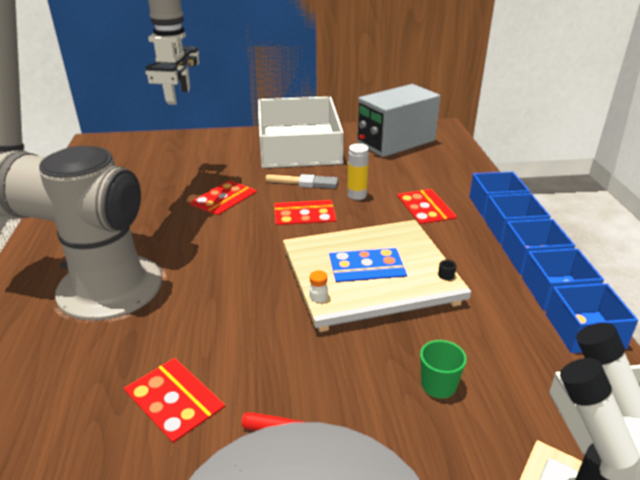

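Top view: the blue board is at about (336,202) with its yellow line at x≈348. The trimmed edge runs (375,129)–(400,250), with the loupe at (355,140) and the jar at (375,244). The red look-alikes are at (222,130), (224,249), (187,330) and (450,345). Only the one on the step is blue, so that's the target. I'll confirm it in a crop and measure.

```bash
cat > h.py <<'E'
import numpy as np,cv2
from plant import get_obs, vision
def ray(c,px,z):
    px=np.atleast_2d(np.asarray(px,float)); f=240/np.tan(np.radians(c["vfov"]/2))
    d=np.c_[(px[:,0]-c["cx"])/f,-(px[:,1]-c["cy"])/f,-np.ones(len(px))]@c["pose"][:3,:3].T
    o=c["pose"][:3,3]; return o+d*((z-o[2])/d[:,2])[:,None]
def proj(c,P):
    f=240/np.tan(np.radians(c["vfov"]/2)); q=(np.atleast_2d(P)-c["pose"][:3,3])@c["pose"][:3,:3]
    return np.c_[c["cx"]+f*q[:,0]/-q[:,2],c["cy"]-f*q[:,1]/-q[:,2]]
def rect(c,m,z):
    k=max(cv2.findContours(m.astype(np.uint8),0,cv2.CHAIN_APPROX_NONE)[0],key=cv2.contourArea)
    w=ray(c,cv2.convexHull(k)[:,0]+0.0,z)[:,:2].astype(np.float32)
    return cv2.minAreaRect(w)
def board(c):
    p=c["pixels"];h=cv2.cvtColor(p,cv2.COLOR_RGB2HSV)
    m=(h[...,0]>100)&(h[...,0]<128)&(h[...,1]>120)&(h[...,2]>80); m[:100]=0; m[290:]=0;m[:,:270]=0;m[:,440:]=0
    m=cv2.morphologyEx(m.astype(np.uint8),cv2.MORPH_CLOSE,np.ones((7,7)))
    y=(h[...,0]>20)&(h[...,0]<32)&(h[...,1]>150)&(cv2.erode(m,np.ones((3,3)))>0)
    return m,y
E
python3 - <<'E'
from h import *
c=np.load("pics/top.npy",allow_pickle=True).item();p=c["pixels"]
m,y=board(c); print("board",rect(c,m,46),"n",m.sum())
h=cv2.cvtColor(p,cv2.COLOR_RGB2HSV).astype(int)
roi=np.zeros(p.shape[:2],bool);roi[115:285,255:415]=1
s=roi&(h[...,2]>150); s=cv2.morphologyEx(s.astype(np.uint8),cv2.MORPH_CLOSE,np.ones((9,9)))
print("step",rect(c,s,40),cv2.boxPoints(rect(c,s,40)))
print("hand corners",ray(c,[(375,128.5),(400.5,250),(292,270.5),(269,149.5)],40)[:,:2].round(1))
print("boardbox",cv2.boxPoints(rect(c,m,46)))
print("can,loupe,jar",ray(c,[(355,140)],70)[:,:2],ray(c,[(375.5,244)],95)[:,:2],ray(c,[(180,188)],140)[:,:2])
cv2.imwrite("pics/crop.png",cv2.resize(p[110:290,250:420,::-1],None,fx=3.3,fy=3.3,interpolation=2))
E
```

```text
board ((543.289794921875, -39.677162170410156), (148.24749755859375, 97.45459747314453), 1.2018206119537354) n 1909
step ((552.5892333984375, -35.99409484863281), (322.24822998046875, 282.8597412109375), 9.365861892700195) [[ 370.597     77.32938]
 [ 416.6291  -201.75964]
 [ 734.5815  -149.31757]
 [ 688.5494   129.77145]]
hand corners [[ 731.7 -148.9]
 [ 415.8 -202.1]
 [ 371.8   75.2]
 [ 685.   126.6]]
boardbox [[468.1603      7.4847317]
 [470.20438   -89.948425 ]
 [618.4193    -86.83906  ]
 [616.37524    10.594101 ]]
can,loupe,jar [[695.25986418 -93.52805856]] [[ 430.90645567 -132.30504024]] [[574.76391159 329.06465015]]
```

View pics/crop.png

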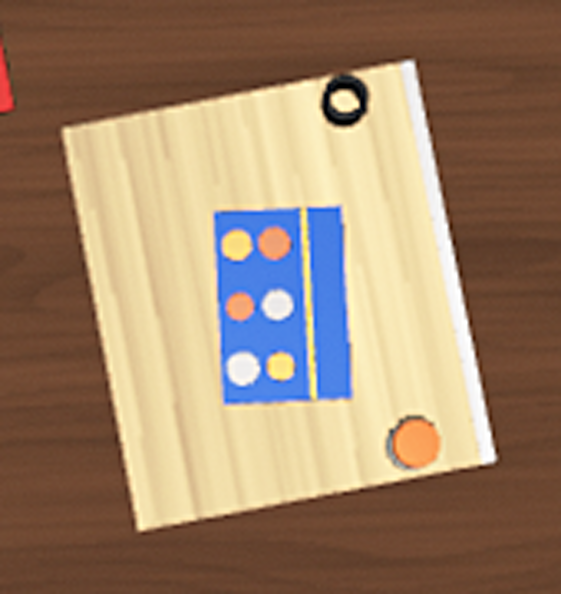

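The crop confirms it: blue board, coins on the +x side, yellow line on the trim side. The path ahead passes between the loupe and the jar. The board has to move about 118 mm and turn about +8°. I'm moving over behind the board's +x edge, with the fingers spread along the step's y.

```bash
python3 -m pendant '{"dp":[[-0.045,-0.032,0],[-0.09,-0.064,0],[-0.135,-0.096,0],[-0.18,-0.128,0],[-0.225,-0.16,0],[-0.27,-0.192,0],[-0.315,-0.224,0],[-0.36,-0.256,0]],"rotation":[[0,0,0.146],[0,0,0.292],[0,0,0.438],[0,0,0.584],[0,0,0.73],[0,0,0.876],[0,0,1.022],[0,0,1.168]]}' 0.0918
cat >> h.py <<'E'
SC=np.array([552.6,-36.]); A=np.radians(9.5); T=np.array([np.cos(A),np.sin(A)]); N=np.array([np.sin(A),-np.cos(A)])
def go(u,v,z,yawdeg=99.5):
    from scipy.spatial.transform import Rotation as R
    o=get_obs(); M=R.from_euler("xyz",o["tcp_rot"]); tgt=np.r_[SC+u*N+v*T,z]
    print("t",o["time"],"pos",o["tool_pos"],"uv",(o["tool_pos"][:2]-SC)@np.c_[N,T],"F",o["contact_force"])
    print("dp mm",(M.inv().apply(tgt-o["tool_pos"])).round(1),"rot",(M.inv()*R.from_euler("xyz",[np.pi,0,np.radians(yawdeg)])).as_rotvec().round(4))
E
python3 -c "
from h import *
go(-80,-10,120)"
```

```text
time: 1.1
tool_pos: [414.4, 174.2, 226.6]
tcp_rot: [-3.141, -0.0, 1.729]
contact_force: [0.5, 0.3, 0.1]
grip_width: 91.9
finger_force: 0.0
t 1.1 pos [414.37380789 174.24992008 226.601569  ] uv [-230.18037098 -101.62925709] F [0.47923357 0.28984911 0.14152679]
dp mm [-149.5   92.8  106.5] rot [-0.0002 -0.0002 -0.0077]
```

```bash
python3 -m pendant '{"dp":[[-0.04,0.025,0.025],[-0.08,0.05,0.05],[-0.115,0.072,0.08],[-0.15,0.093,0.107],[-0.15,0.093,0.107],[-0.15,0.093,0.107]],"rotation":[[0,0,0],[0,0,0],[0,0,0],[0,0,-0.008],[0,0,-0.008],[0,0,-0.008]]}'
python3 - <<'E'
from h import *
go(-80,-10,43.5)
c=vision.capture("wrist");np.save("pics/w.npy",c,allow_pickle=True)
print(c["T_tool_cam"].round(3),c["vfov"],c["cx"],c["cy"])
cv2.imwrite("pics/w.png",c["pixels"][:,:,::-1])
E
```

```text
time: 1.85
tool_pos: [529.2, 43.2, 119.6]
tcp_rot: [-3.141, -0.001, 1.741]
contact_force: [-0.1, 0.4, 0.0]
grip_width: 92.1
finger_force: 0.0
t 1.85 pos [529.22902544  43.17950648 119.6408419 ] uv [-81.95093057  -9.98206772] F [-0.13038697  0.44800913  0.02663856]
dp mm [-2.   0.  76.1] rot [-0.0009 -0.0006  0.0048]
[[-0.00000e+00  9.55000e-01  2.95000e-01  8.06420e+01]
 [ 1.00000e+00  0.00000e+00  1.00000e-03  5.33000e-01]
 [ 0.00000e+00  2.95000e-01 -9.55000e-01 -1.59253e+02]
 [ 0.00000e+00  0.00000e+00  0.00000e+00  1.00000e+00]] 69.70127796284126 319.7148130582487 239.6296699328275
```

View pics/w.png

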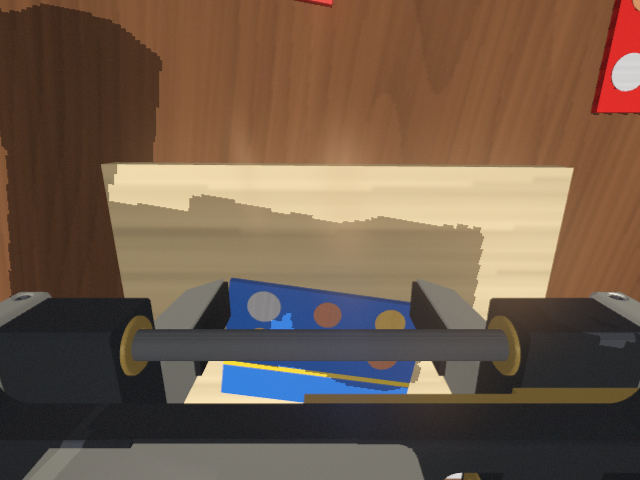

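The wrist view shows the step's rear edge level at row 164, so the tool is square to the step. The board's +x edge runs (231,279)–(411,304). Checking these two against the top view.

```bash
python3 - <<'E'
from h import *
from scipy.spatial.transform import Rotation as R
c=np.load("pics/w.npy",allow_pickle=True).item();o=get_obs()
M=np.eye(4);M[:3,:3]=R.from_euler("xyz",o["tcp_rot"]).as_matrix();M[:3,3]=o["tool_pos"];c["pose"]=M@c["T_tool_cam"]
for z,p in((46,[(231,279),(411,304)]),(40,[(103,164.5),(573,167)])):print((ray(c,p,z)[:,:2]-SC)@np.c_[N,T])
E
```

```text
[[-60.28872151 -74.46200324]
 [-40.60077403  59.46598856]]
[[-141.83819704 -157.34787609]
 [-141.8236888   163.1523283 ]]
```

The views agree to about 2 mm. Descending behind the edge.

```bash
python3 -m pendant '{"dp":[[0,0,0.03],[0,0,0.055],[0,0,0.068],[0,0,0.076],[0,0,0.076],[0,0,0.076]],"rotation":[[0,0,0],[0,0,0],[0,0,0],[0,0,0],[0,0,0],[0,0,0]]}'
python3 -c "
from h import *
go(0,-10,43.5)"
```

```text
time: 2.65
tool_pos: [530.2, 43.0, 44.5]
tcp_rot: [3.14, 0.0, 1.742]
contact_force: [0.9, -0.4, 0.3]
grip_width: 91.5
finger_force: 0.0
t 2.65 pos [530.22158634  42.96883821  44.49210048] uv [-81.57933169  -9.03788949] F [ 0.92089282 -0.41260825  0.29862313]
dp mm [-81.6  -1.4   1. ] rot [0.0014 0.0002 0.0053]
```

```bash
python3 -m pendant '{"dp":[[-0.008,0,0.001],[-0.016,0,0.001],[-0.024,0,0.001],[-0.031,0,0.001],[-0.038,0,0.001],[-0.045,0,0.001],[-0.052,0,0.001],[-0.059,0,0.001]],"rotation":[[0,0,0],[0,0,0],[0,0,0],[0,0,0.005],[0,0,0.005],[0,0,0.005],[0,0,0.005],[0,0,0.005]]}'
python3 -m pendant '{"dp":[[-0.007,0,0],[-0.014,0,0],[-0.021,0,0],[-0.028,0,0],[-0.035,0,0],[-0.042,0,0],[-0.049,0,0],[-0.055,0,0]],"rotation":[[0,0,0],[0,0,0],[0,0,0],[0,0,0],[0,0,0],[0,0,0],[0,0,0],[0,0,0]]}'
python3 - <<'E'
from h import *
go(60.5,-10,43.5)
c=vision.capture("top");np.save("pics/top2.npy",c,allow_pickle=True)
cv2.imwrite("pics/crop2.png",cv2.resize(c["pixels"][110:290,250:430,::-1],None,fx=3.3,fy=3.3,interpolation=2))
E
```

```text
time: 3.65
tool_pos: [539.9, -15.7, 42.7]
tcp_rot: [3.141, -0.0, 1.737]
contact_force: [0.8, 2.1, -0.1]
grip_width: 91.8
finger_force: 0.9
time: 4.65
tool_pos: [548.9, -69.9, 42.7]
tcp_rot: [3.142, -0.0, 1.737]
contact_force: [0.3, 2.0, 0.3]
grip_width: 91.6
finger_force: 1.0
t 4.65 pos [548.89355112 -69.92378817  42.69743307] uv [32.84680331 -9.25465718] F [0.30513957 1.99045838 0.25428687]
dp mm [-27.7  -0.7  -0.8] rot [ 0.     -0.0001  0.0001]
```

View pics/crop2.png

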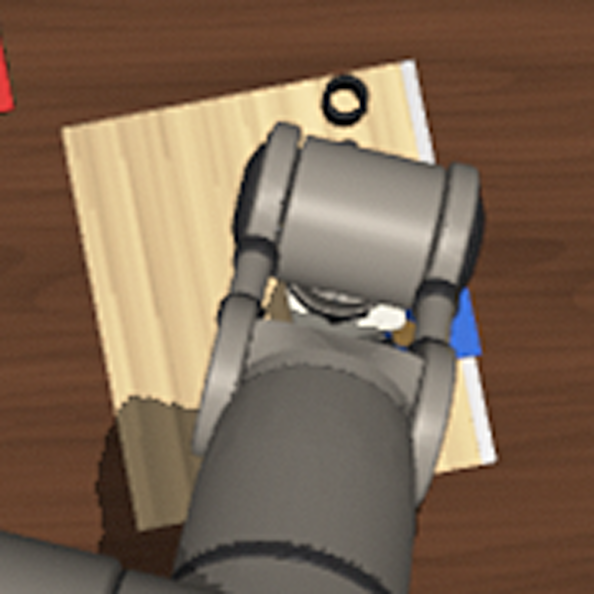

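The arm hides most of the board, but its blue front corner is at the trim, as expected. I'll push 20 mm of the nominal 28 mm, then retreat and measure.

```bash
python3 -m pendant '{"dp":[[-0.004,0,0],[-0.008,0,0],[-0.012,0,0],[-0.016,0,0],[-0.019,0,0],[-0.02,0,0],[-0.02,0,0],[-0.02,0,0]],"rotation":[[0,0,0],[0,0,0],[0,0,0],[0,0,0],[0,0,0],[0,0,0],[0,0,0],[0,0,0]]}'
python3 -c "
from h import *
go(60.5,-10,43.5)"
python3 -m pendant '{"dp":[[0.02,0,0],[0.05,0,-0.02],[0.1,0,-0.06],[0.15,0,-0.1],[0.21,0,-0.12],[0.27,0,-0.12],[0.27,0,-0.12],[0.27,0,-0.12]],"rotation":[[0,0,0],[0,0,0],[0,0,0],[0,0,0],[0,0,0],[0,0,0],[0,0,0],[0,0,0]]}'
python3 - <<'E'
from h import *
c=vision.capture("top");np.save("pics/top3.npy",c,allow_pickle=True)
cv2.imwrite("pics/crop3.png",cv2.resize(c["pixels"][110:290,250:430,::-1],None,fx=3.3,fy=3.3,interpolation=2))
m,y=board(c);r=rect(c,m,46);print(r,(np.array(r[0])-SC)@np.c_[N,T]);print((cv2.boxPoints(r)-SC)@np.c_[N,T])
s=vision.capture("side");np.save("pics/side3.npy",s,allow_pickle=True)
cv2.imwrite("pics/side3.png",cv2.resize(s["pixels"][210:340,280:480,::-1],None,fx=4,fy=4,interpolation=2))
E
```

```text
time: 5.7
tool_pos: [552.2, -89.4, 42.7]
tcp_rot: [3.141, 0.0, 1.737]
contact_force: [1.0, 0.4, 0.6]
grip_width: 91.6
finger_force: 0.0
t 5.7 pos [552.18404761 -89.35584134  42.73895316] uv [52.55544613 -9.21650172] F [0.97561158 0.35603797 0.61557341]
dp mm [-7.9 -0.8 -0.8] rot [0.0002 0.0003 0.0003]
time: 6.7
tool_pos: [506.8, 177.5, 162.5]
tcp_rot: [-3.141, 0.0, 1.738]
contact_force: [-0.0, -0.9, -0.3]
grip_width: 91.8
finger_force: 0.0
((569.1493530273438, -149.52577209472656), (149.10057067871094, 99.73573303222656), 9.491558074951172) [114.70026552  -2.41476828]
[[ 64.82141698 -76.95771668]
 [164.55714648 -76.97240624]
 [164.57910149  72.12815128]
 [ 64.84337952  72.14283958]]
```

View pics/crop3.png

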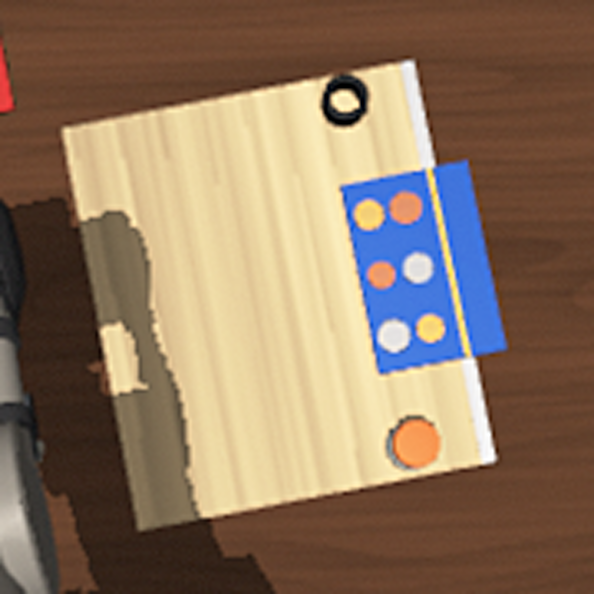

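View pics/side3.png

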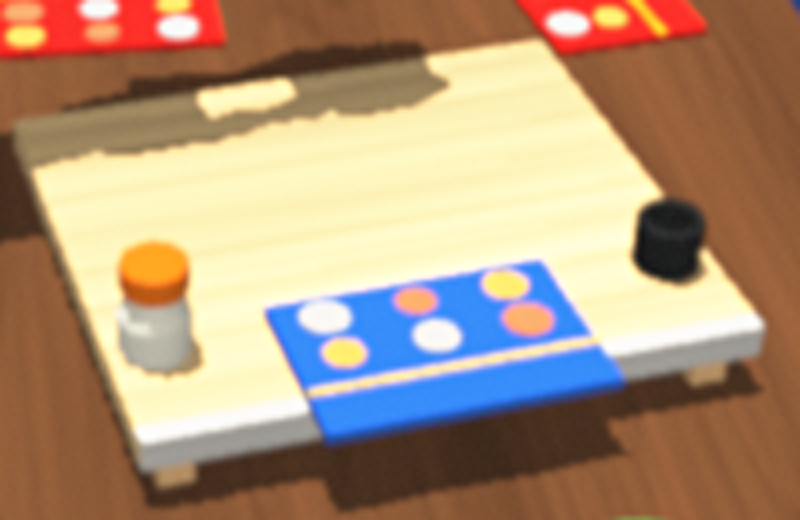

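The board is squared and flat. In the side crop the yellow line is still a little short of the edge. I'll measure the gap with sub-pixel profiles in both pictures.

```bash
cat >> h.py <<'E'
def gap(c):
    us=np.arange(100,180,.25); p=c["pixels"].astype(np.float32)
    def prof(v,z):
        P=np.c_[SC+us[:,None]*N+v*T,np.full(len(us),z)]; q=proj(c,P).astype(np.float32)
        return cv2.remap(p,q[:,0][None],q[:,1][None],cv2.INTER_LINEAR)[0]
    E=[];L=[]
    for v in list(range(-130,-88,4))+list(range(84,130,4)):
        b=prof(v,40); b=b[:,2]; k=np.argmin(np.convolve(b,np.r_[np.ones(8),-np.ones(8)],"valid")*-1)+7.5
        E.append((v,us[0]+k*.25))
    for v in range(-65,62,6):
        b=prof(v,46); w=np.clip((b[:,0]+b[:,1])/2-b[:,2]-20,0,None); w[(us<122)|(us>150)]=0
        L.append((v,(w*us).sum()/max(w.sum(),1)))
    out=[]
    for D in(E,L):
        D=np.array(D);f=np.polyfit(D[:,0],D[:,1],1)
        for _ in range(3):
            r=abs(D[:,1]-np.polyval(f,D[:,0])); D=D[r<=max(2*np.median(r),.3)];f=np.polyfit(D[:,0],D[:,1],1)
        out.append(f);print("u at v=0 %.2f slope %.4f n %d rms %.2f"%(f[1],f[0],len(D),np.std(D[:,1]-np.polyval(f,D[:,0]))))
    print("gap",np.polyval(out[0]-out[1],-2))
E
python3 - <<'E'
from h import *
for n in("top3","side3"):gap(np.load(f"pics/{n}.npy",allow_pickle=True).item())
go(60.5,-10,43.5)
E
```

```text
u at v=0 129.64 slope 0.0031 n 19 rms 0.27
u at v=0 134.40 slope 0.0006 n 22 rms 0.11
gap -4.7609102926549625
u at v=0 126.74 slope 0.0052 n 17 rms 0.30
u at v=0 132.52 slope -0.0005 n 21 rms 0.13
gap -5.796435081242949
t 6.8 pos [507.42484281 176.17919079 162.43706118] uv [-216.72533236   -9.53593963] F [ 0.02405745 -0.22465097 -0.44216629]
dp mm [-2.772e+02 -1.000e-01  1.190e+02] rot [-0.0006  0.0002 -0.0009]
```

That picked up the wood-to-trim border, so I'll take the bright-to-dark transition at the outer corner instead.

```bash
sed -i 's/k=np.argmin(np.convolve(b,np.r_\[np.ones(8),-np.ones(8)\],"valid")\*-1)+7.5/g=np.convolve(b,np.r_[np.ones(8),-np.ones(8)],"valid"); g[us[:len(g)]>148]=0; g[us[:len(g)]<130]=0; k=np.argmin(g)+7.5/' h.py
python3 - <<'E'
from h import *
for n in("top3","side3"):gap(np.load(f"pics/{n}.npy",allow_pickle=True).item())
E
```

```text
u at v=0 140.79 slope 0.0022 n 23 rms 0.39
u at v=0 134.40 slope 0.0006 n 22 rms 0.11
gap 6.388954998268756
u at v=0 139.91 slope 0.0041 n 23 rms 0.53
u at v=0 132.52 slope -0.0005 n 21 rms 0.13
gap 7.377600361614823
```

The line is about 6.5–7 mm short. I'll go back in behind the board, reversing the exit path, and push slowly 6.5 mm past the last contact position.

```bash
python3 -m pendant '{"dp":[[-0.06,0,0],[-0.12,0,0.02],[-0.17,0,0.05],[-0.21,0,0.08],[-0.235,0,0.105],[-0.25,0,0.12],[-0.25,0,0.12],[-0.25,0,0.12]],"rotation":[[0,0,0],[0,0,0],[0,0,0],[0,0,0],[0,0,0],[0,0,0],[0,0,0],[0,0,0]]}'
python3 -c "
from h import *
go(59.1,-10,43)"
```

```text
time: 7.8
tool_pos: [549.0, -69.4, 43.2]
tcp_rot: [3.141, 0.0, 1.737]
contact_force: [-0.4, -0.3, 0.8]
grip_width: 91.6
finger_force: 0.0
t 7.8 pos [548.97344638 -69.39224505  43.15085584] uv [32.33573651 -9.08812772] F [-0.41295846 -0.30022306  0.80478534]
dp mm [-26.8  -0.9   0.2] rot [0.0006 0.0001 0.    ]
```

```bash
python3 -m pendant '{"dp":[[-0.007,0,0],[-0.014,0,0],[-0.018,0,0],[-0.02,0,0],[-0.0215,0,0],[-0.023,0,0],[-0.0245,0,0],[-0.0255,0,0]],"rotation":[[0,0,0],[0,0,0],[0,0,0],[0,0,0],[0,0,0],[0,0,0],[0,0,0],[0,0,0]]}'
python3 -m pendant '{"dp":[[-0.0005,0,0],[-0.001,0,0],[-0.001,0,0],[-0.001,0,0]],"rotation":[[0,0,0],[0,0,0],[0,0,0],[0,0,0]]}'
python3 -c "
from h import *
go(59.1,-10,43)"
python3 -m pendant '{"dp":[[0.02,0,0],[0.05,0,-0.02],[0.1,0,-0.06],[0.15,0,-0.1],[0.21,0,-0.12],[0.27,0,-0.12],[0.27,0,-0.12],[0.27,0,-0.12]],"rotation":[[0,0,0],[0,0,0],[0,0,0],[0,0,0],[0,0,0],[0,0,0],[0,0,0],[0,0,0]]}'
python3 - <<'E'
from h import *
for n in("top","side"):
    c=vision.capture(n);gap(c);np.save(f"pics/{n}4.npy",c,allow_pickle=True)
    a=c["pixels"][110:290,250:430] if n=="top" else c["pixels"][210:340,280:480]
    cv2.imwrite(f"pics/{n}4.png",cv2.resize(a[:,:,::-1],None,fx=3.3 if n=="top" else 4,fy=3.3 if n=="top" else 4,interpolation=2))
E
```

```text
time: 8.8
tool_pos: [553.0, -94.6, 42.7]
tcp_rot: [-3.142, -0.0, 1.737]
contact_force: [-0.7, 1.3, 1.4]
grip_width: 92.0
finger_force: 1.3
time: 9.3
tool_pos: [553.2, -95.6, 42.7]
tcp_rot: [3.141, 0.0, 1.737]
contact_force: [-0.5, 2.9, 1.2]
grip_width: 91.8
finger_force: 1.1
t 9.3 pos [553.21774402 -95.64572388  42.7305781 ] uv [58.92967583 -9.2351119 ] F [-0.46001452  2.94421324  1.20628577]
dp mm [-0.2 -0.8 -0.3] rot [0.0001 0.     0.0002]
time: 10.3
tool_pos: [508.1, 170.9, 162.5]
tcp_rot: [-3.141, 0.001, 1.738]
contact_force: [-0.2, -0.8, 0.6]
grip_width: 91.9
finger_force: 0.0
u at v=0 140.80 slope 0.0021 n 23 rms 0.38
u at v=0 140.63 slope 0.0006 n 15 rms 0.13
gap 0.17580372156509189
u at v=0 139.86 slope 0.0043 n 23 rms 0.60
u at v=0 138.70 slope -0.0008 n 15 rms 0.11
gap 1.1573799010106611
```

View pics/top4.png

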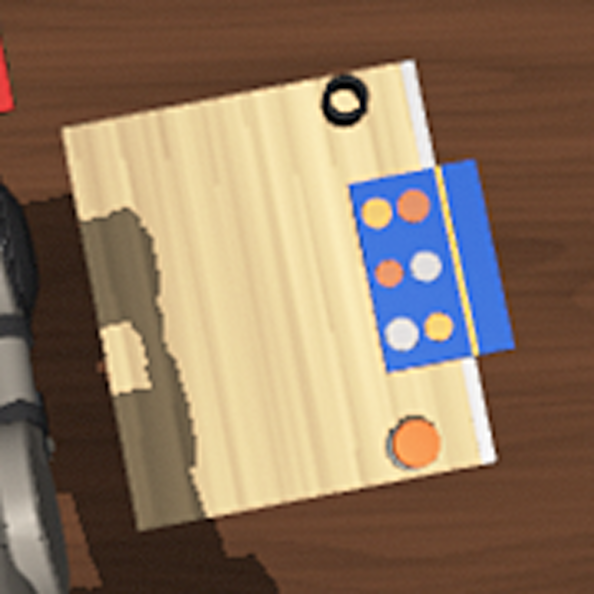

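View pics/side4.png

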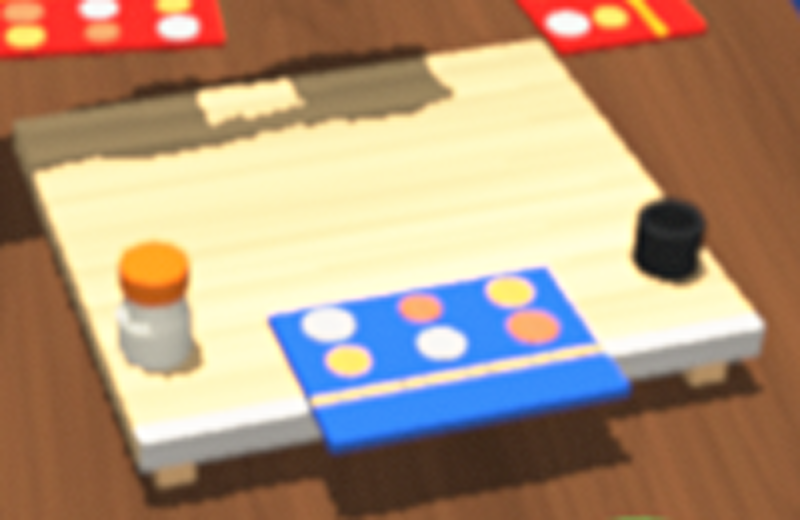

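Both pictures put the line on the edge, within about 1 mm and parallel to it. The board is flat, the jar and loupe haven't moved, and the arm is clear. Handing in.

```bash
python3 -c "
from plant import workorder
print(workorder.close_job())"
```

```text
the job is handed in; nothing more can be done
None
```

I slid the blue board out and handed the job in at about 10 s: the yellow line measures within about 1 mm of the trimmed edge and parallel to it, the board is flat, the jar and loupe are unmoved, and the arm is clear; no verdict came back.

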